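# Clamp the filter cartridge in its bench bracket with the U-bolt

### The arm

A 6-joint arm with a two-finger parallel gripper is mounted at the origin on a cart in front of the work surface, level with it; the furniture and walls round the work are solid. World frame = base frame: x ahead of the robot, y to its left, z up, the work surface at z = 0. Lengths are in mm, angles in rad, forces in N, time in s.
With the tool pointing down it reaches from about 325 to 875 mm from the base axis. Payload 4.4 kg.
Tool frame: the origin (TCP) lies between the finger pads; the fingertips stand 14 mm ahead of it and the grasp point (between the pads) lies 5 mm behind it (env.tip_reach is the distance from the TCP to the fingertips, in mm); z points along the fingers, y is the line along which they close (so a half turn about z gives the same grasp; the last joint's range is limited). The gripper opens to 85 mm and grips with 20 to 120 N. Pads are 22 mm wide; open, the fingers measure 114 mm over their backs; the gripper's body (76 mm by 85 mm) begins 54 mm behind the grasp point. The pads swing forward as they close: fully open they stand 13 mm farther back than shut.
Start: joints at [-0.15, 0.207, 1.542, -0, 1.393, -0.15], TCP at [575.002, -0.012, 245.282] pointing down, gripper open.
Joint ranges: [-2.73, 2.73], [-0.86, 2.22], [0.23, 2.46], [-1.11, 4.25], [0.08, 2.63], [-2.82, 2.82]. Speed limits (rad/s): [2.79, 2.79, 3.14, 3.14, 3.14, 3.14].

### API

Orientations are given as a unit quaternion [x, y, z, w].
In Python, from rig import telemetry, snapshot, camera_info, workorder, env gives the robot as it stands.
- The arm moves only by the tool drive_tool, never from a script. Its arguments are lists of equal length, an entry for each row: "twist": the turn, a rotation vector about the tool's x, y, z in rad, a list of three; "delta_pos": the shift along the tool's x, y, z in m, a list of three; "hand": the finger opening in m, from 0 to 0.0854. A call has exactly 8 rows; each row is the pose to reach, as a shift and turn from the pose commanded when the call began, along the tool's axes at that moment; what a row does not reach only later rows make up. A row lasts 1/12 s, in which the tool goes at most 41.7 mm and 7.16 degrees, less where a joint would pass 70% of its speed; a pose out of reach is approached as far as the arm can. A call with a gripper value outside its range is refused whole. The fingers move at their own pace and stop on an object; "newtons" is the grip in N (left out, the last holds). Time passes only in rows, so rows that repeat a pose let the fingers close, or fill a call up. It gives the time, the measured TCP pose, the force, the opening and the grip force at its end, in the units of the state.
- telemetry.get_obs(): the state, without advancing time (a new reading comes with each control period).
- snapshot(name): name is "scene" or "side" or "wrist"; returns the picture (400x640x3 uint8, blue, green, red); there is no depth.
- camera_info(name): a dict with "vfov" (degrees; the focal length in pixels is half the picture's height over the tangent of half this angle, whatever the lens; pixels are square), "cx", "cy" (the principal point, pixels), "cam_to_world" (4x4, takes a point from camera to world coordinates). Camera axes: x right, y down, z forward; pixel columns grow to the right and rows downward; lengths in mm; the calibration is good to about 2 mm. A picture is of the moment at which its call begins: read the wrist's pose just before it. camera_info takes no time and is no camera call; for the wrist camera it gives the pose at the moment of the call.
- workorder.job_done(): hands the job in; it is judged then, once.
The state is a dict: "time": time; "joints": joint angles; "dq": joint speeds; "joint_efforts": joint torques, N m; "ee_pos": TCP position; "tool_rot": TCP orientation; "contact_force": force on the tool from outside, world axes, zero at the start; "torque": the same for the moment, N m; "width": finger opening in mm; "grip_force": force on a finger pad.
Only numpy, scipy, OpenCV 4.12 (cv2) and the standard library are available. Lean on these libraries where they do the work, as an engineer would, in place of code of your own. Each camera call takes 0.05 s, during which the arm holds its last target. There are 200 camera calls.

### The job

Lay the filter cartridge in the two V cradles of the aluminium bench bracket, between its end caps, and let go of it. Then take the U-bolt from its parking stand and lower it over the middle of the cartridge, both legs through the bracket's two holes, until its bow rests on the cartridge, and leave it there. Do not disturb the jar, beaker and flask standing about.

Things in the scene. Friction and masses are not known exactly. Their poses are not given: they have to be found in the camera images.
- bracket: Fixed aluminium clamp bracket. Origin: centre of its underside, on the worktop; x along the seated cartridge, y across, z up. Plate 110 (x) by 84 (y) mm, from z = 30 to its top at 44 mm; two 12 mm through holes at x = 0, y = +-23 mm, open space below. U-bolt fully home: its origin 15 mm above this origin, its y along this y. Same if turned half round.
- cradle (a point): Centre of the seated cartridge's axis: 67 mm above the bracket's origin; same axes as the bracket. The two grey plastic V cradles (90 degree V, open upward, 48 mm wide at the top, which is at this height) stand at x = +-40 mm from here, each 16 mm thick in x; free gap of 64 mm between them.
- cartridge: Filter cartridge: steel cylinder 34 mm diameter, 116 mm between two hexagonal aluminium end caps (40 mm across flats, 16 mm long) with thin hose spigots; 180 mm overall, about 0.25 kg. Starts lying on the caps' flats, axis 20 mm above the worktop. Origin: its middle, on the axis; x along it; ends alike. Caps leave 10 mm of play lengthwise either way in the cradles.
- u_bolt: U-bolt of 8 mm steel bar, legs down, about 0.15 kg. Origin: midway between the leg tips, z up; legs at y = +-23 mm (38 mm clear between), tips tapered over 6 mm; bow's inner top at z = 67 mm. On the bow a black grip block, 16 (x) by 50 (y) mm, z = 73 to 107 mm. Starts upright in the stand. Same if turned half round.
- stand: Fixed grey plastic parking stand. Origin: centre of its underside, on the worktop. Foot 80 (x) by 110 (y) mm; block 56 by 86 mm, 45 mm high, two 12 mm holes at y = +-23 mm; round ridge along x, top at 72 mm, on which the parked U-bolt's bow hangs, U-bolt origin 5 mm above this one, axes alike. Draw it straight up at least 75 mm.
- jar_yellow: Bystander: tall sample jar with yellow content and cap, 61 mm diameter, 116 mm high; origin under its centre.
- beaker_pe: Bystander: clear plastic beaker holding pipette tips, 71 mm diameter, 105 mm high; origin under its centre.
- conical_flask: Bystander: conical flask with stopper, 64 mm diameter, 106 mm high; origin under its centre.
Things that resemble listed ones, but are neither listed nor needed, are in the scene too. Leave any green or yellow look-alike of the u_bolt alone.

How it is judged:
By the outcome, as a careful person would: the job done as asked, in the order asked, and still so for the second after the job is handed in, with the robot touching nothing.
It also fails if it takes over 64 s, if anything falls off the work surface, if the arm or the gripper's body presses on something with over 40 N, if the wrist force passes 120 N, or if a joint passes its speed limit or range.

## Working session

There is one attempt and no reset: what is moved stays moved. The work goes in short steps, Python scripts to look and compute and a tool call to move; the robot and the scene stay as the last step left them, time stands still between calls to the robot, and variables do not carry over. Pictures are saved under pics/ and viewed, at most 10 in all, crops included, and the job is handed in when it is done.

Besides the shell and the picture viewer there is one more tool, called after ">>>" as name(argument=value, ...) on one line, values as JSON. drive_tool: Moves the arm, as the interface text tells. Its arguments: {"type":"object","properties":{"twist":{"type":"array","items":{"type":"array","items":{"type":"number"}}},"delta_pos":{"type":"array","items":{"type":"array","items":{"type":"number"}}},"hand":{"type":"array","items":{"type":"number"}},"newtons":{"type":"number"}},"required":["twist","delta_pos","hand"]}

```bash
ls; mkdir -p pics; python3 - <<'E'
from rig import telemetry, snapshot, camera_info
import cv2,numpy as np
np.set_printoptions(precision=3,suppress=True)
for n in("scene","side","wrist"):
    c=camera_info(n); print(n,c)
    cv2.imwrite(f"pics/{n}0.png",snapshot(n))
print(telemetry.get_obs())
E
```

```text
pics
scene {'vfov': 44.47289275309149, 'cx': 314.0961427558116, 'cy': 200.5697357397228, 'cam_to_world': array([[   0.726,   -0.437,    0.532, -135.012],
       [  -0.688,   -0.437,    0.579, -809.025],
       [  -0.021,   -0.786,   -0.618,  899.663],
       [   0.   ,    0.   ,    0.   ,    1.   ]])}
side {'vfov': 48.2532139583462, 'cx': 321.3446872001182, 'cy': 192.46828624282765, 'cam_to_world': array([[  -0.987,   -0.039,    0.158,  310.528],
       [  -0.161,    0.399,   -0.903, 1477.188],
       [  -0.028,   -0.916,   -0.4  ,  732.866],
       [   0.   ,    0.   ,    0.   ,    1.   ]])}
wrist {'vfov': 70.46532274212296, 'cx': 321.7084894456426, 'cy': 193.9928574842388, 'cam_to_world': array([[  1.   ,   0.001,  -0.001, 574.133],
       [  0.   ,  -0.96 ,  -0.278,  71.776],
       [ -0.001,   0.278,  -0.96 , 371.049],
       [  0.   ,   0.   ,   0.   ,   1.   ]])}
{'time': 0.15, 'joints': array([-0.15 ,  0.207,  1.543, -0.   ,  1.393, -0.151]), 'dq': array([-0.001, -0.002, -0.005, -0.001, -0.001,  0.002]), 'joint_efforts': array([  0.001, -38.351, -29.204,  -0.   ,   0.007,  -0.   ]), 'ee_pos': array([574.441,   0.073, 244.351]), 'tool_rot': array([ 0.707,  0.707, -0.001, -0.001]), 'contact_force': array([0.433, 0.308, 0.344]), 'torque': array([0.034, 0.039, 0.035]), 'grip_force': 0.0, 'width': 85.4557325784985}
```

View pics/scene0.png

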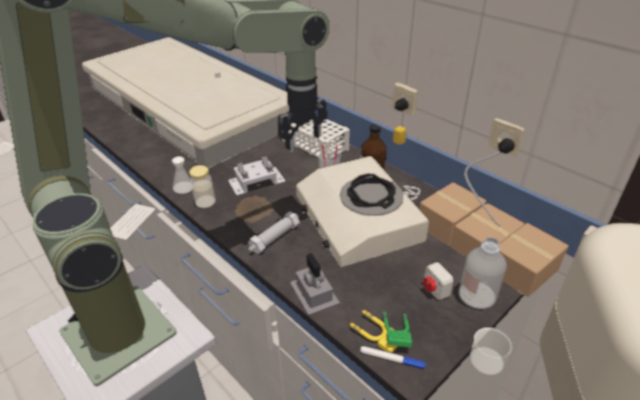

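View pics/side0.png

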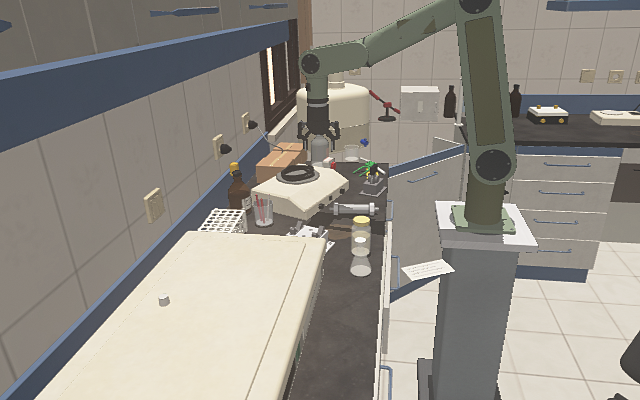

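The scene shows the bracket at about (257,176), the cartridge at (274,232), the U-bolt in its stand at (315,280), and green and yellow look-alikes at (395,330). The jar is at (202,187), the flask at (181,175) and the beaker at (330,150). I'll enlarge the working area next.

```bash
cat > h.py <<'E'
import numpy as np,cv2
from rig import telemetry,snapshot,camera_info
np.set_printoptions(precision=2,suppress=True)
def ray(c,u,v):
    f=200/np.tan(np.radians(c['vfov']/2)); M=c['cam_to_world']
    d=M[:3,:3]@np.array([(u-c['cx'])/f,(v-c['cy'])/f,1]); return M[:3,3],d
def atz(c,u,v,z):
    o,d=ray(c,u,v); return o+d*(z-o[2])/d[2]
def proj(c,P):
    f=200/np.tan(np.radians(c['vfov']/2)); M=c['cam_to_world']
    p=M[:3,:3].T@(np.asarray(P,float)-M[:3,3]); return np.array([c['cx']+f*p[0]/p[2],c['cy']+f*p[1]/p[2]])
E
python3 - <<'E'
from h import *
im=cv2.imread('pics/scene0.png')
cv2.imwrite('pics/crop1.png',cv2.resize(im[140:340,150:420],None,fx=2.95,fy=2.95,interpolation=cv2.INTER_CUBIC))
c=camera_info('scene')
for n,u,v,z in [('cartA',254,246,20),('cartB',294,218,20),('brk',257,176,44),('stand',314,288,30),('jar',203,203,0),('flask',183,190,0),('beaker',328,165,20)]: print(n,atz(c,u,v,z))
E
```

```text
cartA [378.85 -12.44  20.  ]
cartB [528.38  -1.52  20.  ]
brk [561.85 203.71  44.  ]
stand [ 385.14 -234.03   30.  ]
jar [396.92 260.36   0.  ]
flask [389.05 359.47   0.  ]
beaker [780.6  118.29  20.  ]
```

View pics/crop1.png

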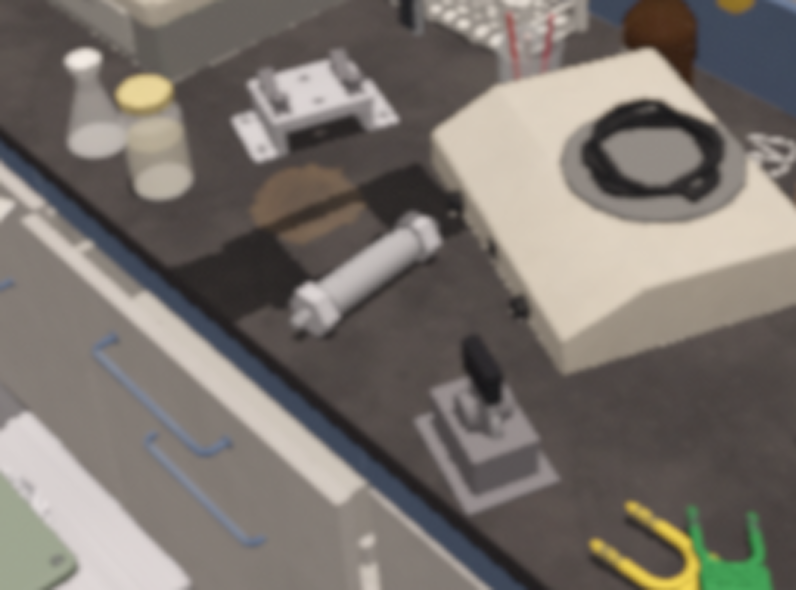

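View pics/wrist0.png

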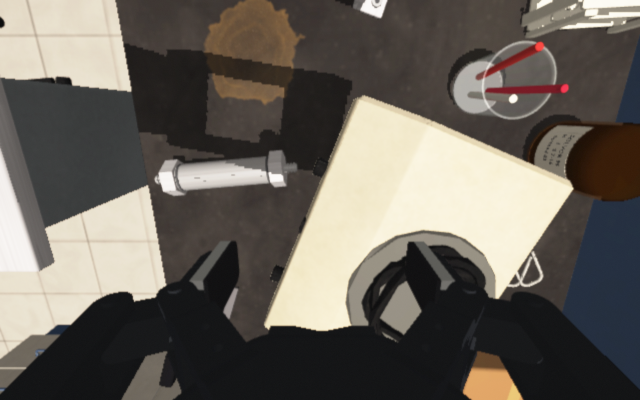

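Crop 1 shows the cartridge with its caps at crop (315,305) and (425,235), and the bracket at (315,95). The stand with the black-gripped steel U-bolt is at (485,420). The yellow and green look-alikes at (650,550) are not the target. The wrist view shows the cartridge running from (160,178) to (288,169). Next I'll move to view the bracket from above.

>>> drive_tool(twist=[[0,0,0],[0,0,0],[0,0,0],[0,0,0],[0,0,0],[0,0,0],[0,0,0],[0,0,0]], delta_pos=[[0.18,-0.02,-0.02],[0.18,-0.02,-0.02],[0.18,-0.02,-0.02],[0.18,-0.02,-0.02],[0.18,-0.02,-0.02],[0.18,-0.02,-0.02],[0.18,-0.02,-0.02],[0.18,-0.02,-0.02]], hand=[0.085,0.085,0.085,0.085,0.085,0.085,0.085,0.085])

```text
time: 0.82
ee_pos: [554.9, 179.2, 264.7]
tool_rot: [0.707, 0.707, -0.001, 0.0]
contact_force: [0.1, -0.7, -0.9]
width: 85.0
grip_force: 0.0
```

```bash
python3 - <<'E'
from h import *
import pickle
c=camera_info('wrist');im=snapshot('wrist')
pickle.dump((c,im),open('w1.pkl','wb'))
cv2.imwrite('pics/w1.png',im)
c0=dict(vfov=70.46532274212296,cx=321.708,cy=193.993,cam_to_world=np.array([[1,.001,-.001,574.133],[0,-.96,-.278,71.776],[-.001,.278,-.96,371.049],[0,0,0,1]]))
for u,v in [(160,178),(288,169),(224,174)]: print(atz(c0,u,v,30))
E
```

```text
[374.04  -6.49  30.  ]
[532.52   4.82  30.  ]
[453.59  -1.44  30.  ]
```

View pics/w1.png

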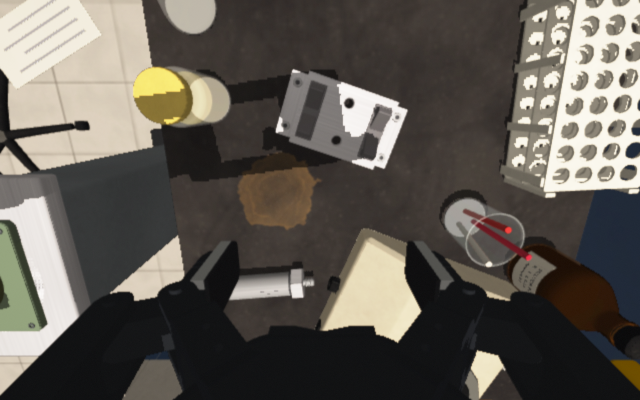

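The bracket's plate is centred at about (342,120). Its holes are at (349,103) and (336,140), with cradles at (311,110) and (377,130).

```bash
python3 - <<'E'
from h import *
import pickle
c,im=pickle.load(open('w1.pkl','rb')); g=cv2.cvtColor(im,6)
P=[]
for u,v in [(349,103),(336,140)]:
    s=g[v-8:v+9,u-8:u+9].astype(float); t=(np.median(s)+s.min())/2
    m=s<t; n,l,st,ce=cv2.connectedComponentsWithStats(m.astype(np.uint8)); k=l[8,8]
    p=ce[k]+[u-8,v-8]; w=atz(c,*p,44); P.append(w); print(p,st[k][4],np.round(t),w)
d=P[0]-P[1]; print(np.linalg.norm(d),(P[0]+P[1])/2,np.degrees(np.arctan2(d[1],d[0])))
# overlay model
o=(P[0]+P[1])/2*[1,1,0]; a=np.arctan2(d[1],d[0])-np.pi/2
R=np.array([[np.cos(a),-np.sin(a),0],[np.sin(a),np.cos(a),0],[0,0,1]])
big=cv2.resize(im[50:190,250:430],None,fx=4,fy=4,interpolation=cv2.INTER_CUBIC)
def poly(L,col):
    q=np.array([(proj(c,o+R@np.array(x))-[250,50]+.5)*4 for x in L]).astype(np.int32); cv2.polylines(big,[q],True,col,1)
poly([(x,y,44) for x,y in((-55,-42),(55,-42),(55,42),(-55,42))],(0,0,255))
for s in(-40,40): poly([(s+x,y,67) for x,y in((-8,-24),(8,-24),(8,24),(-8,24))],(0,255,0))
cv2.imwrite('pics/b1.png',big)
sc=camera_info('scene'); print('scene proj', proj(sc,P[0]),proj(sc,P[1]))
E
```

```text
[348.7  102.72] 76 129.0 [585.93 260.96  44.  ]
[335.81 139.71] 63 70.0 [571.47 218.33  44.  ]
45.020112534435704 [578.7  239.64  44.  ] 71.26335602726446
scene proj [251.72 165.38] [256.52 172.77]
```

View pics/b1.png

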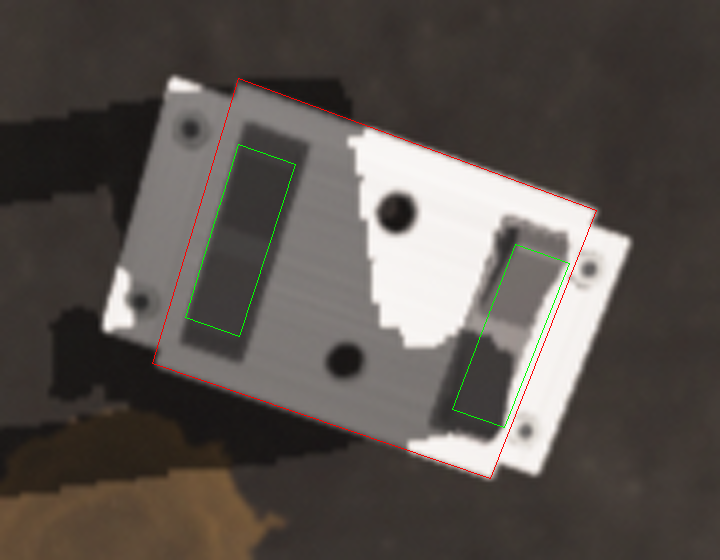

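>>> drive_tool(twist=[[0,0,0],[0,0,0],[0,0,0],[0,0,0],[0,0,0],[0,0,0],[0,0,0],[0,0,0]], delta_pos=[[0,0,-0.02],[-0.1,-0.05,-0.02],[-0.2,-0.1,-0.02],[-0.3,-0.16,-0.02],[-0.33,-0.16,-0.02],[-0.33,-0.16,-0.02],[-0.33,-0.16,-0.02],[-0.33,-0.16,-0.02]], hand=[0.085,0.085,0.085,0.085,0.085,0.085,0.085,0.085])

```text
time: 1.53
ee_pos: [425.2, -84.6, 285.1]
tool_rot: [0.708, 0.706, -0.0, 0.0]
contact_force: [1.2, -0.6, 0.2]
width: 84.8
grip_force: 0.0
```

The overlay matches the plate's outline. The holes are 45 mm apart against 46, and their scene projections agree. The bracket's centre is about (578.7, 239.6) with yaw -18.7°. Next I'll look at the stand.

>>> drive_tool(twist=[[0,0,0],[0,0,0],[0,0,0],[0,0,0],[0,0,0],[0,0,0],[0,0,0],[0,0,0]], delta_pos=[[-0.15,-0.02,0],[-0.15,-0.02,0],[-0.15,-0.02,0],[-0.15,-0.02,0],[-0.15,-0.02,0],[-0.15,-0.02,0],[-0.15,-0.02,0],[-0.15,-0.02,0]], hand=[0.085,0.085,0.085,0.085,0.085,0.085,0.085,0.085])

```text
time: 2.2
ee_pos: [406.7, -231.2, 285.0]
tool_rot: [0.707, 0.707, 0.0, -0.0]
contact_force: [0.3, 0.1, -0.1]
width: 84.8
grip_force: 0.0
```

```bash
python3 - <<'E'
from h import *
import pickle
c=camera_info('wrist');im=snapshot('wrist')
pickle.dump((c,im),open('w2.pkl','wb'))
cv2.imwrite('pics/w2.png',im); print(c['cam_to_world'][:3,3],telemetry.get_obs()['ee_pos'])
E
```

```text
[ 406.26 -159.62  411.92] [ 406.9  -231.02  285.16]
```

View pics/w2.png

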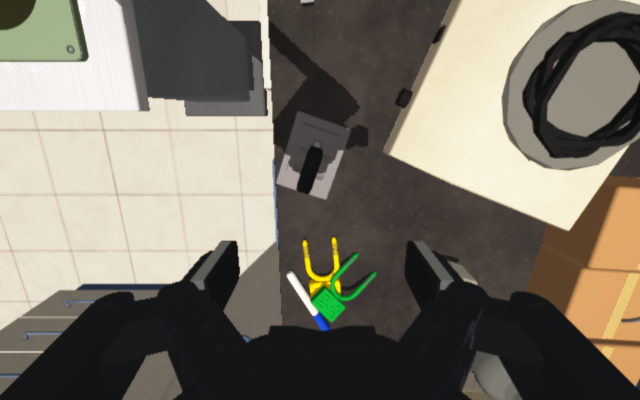

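The wrist view shows three candidates: the stand with the steel U-bolt and black grip at (311,165), and yellow (322,265) and green (345,285) look-alikes lying loose. Only the one at (311,165) fits the description: black grip, upright in a stand. I'll fit the block silhouette and confirm with an overlay crop.

```bash
cat > fit.py <<'E'
from h import *
from scipy.optimize import minimize
def box(o,a,hx,hy,z0,z1):
    s,k=np.sin(a),np.cos(a)
    return [np.array([o[0]+k*x-s*y,o[1]+s*x+k*y,z]) for x in(-hx,hx) for y in(-hy,hy) for z in(z0,z1)]
def sil(c,pts,org,S,shape):
    q=np.array([(proj(c,p)-org+.5)*S for p in pts],np.float32); m=np.zeros(shape,np.uint8)
    cv2.fillConvexPoly(m,cv2.convexHull(q).astype(np.int32),1); return m
def fitbox(c,mask,org,S,dims,x0):
    def f(x):
        m=sil(c,box(x[:2],x[2]/30,*dims),org,S,mask.shape); return -(m&mask).sum()/(m|mask).sum()
    return min((minimize(f,[x0[0],x0[1],a],method='Nelder-Mead',options=dict(initial_simplex=[[x0[0],x0[1],a],[x0[0]+8,x0[1],a],[x0[0],x0[1]+8,a],[x0[0],x0[1],a+4]])) for a in x0[2]),key=lambda r:r.fun)
E
python3 - <<'E'
from fit import *
import pickle
c,im=pickle.load(open('w2.pkl','rb')); org=np.array([265,95]); S=6
big=cv2.resize(im[95:210,265:375],None,fx=S,fy=S,interpolation=cv2.INTER_CUBIC)
m=(big.max(2)<38).astype(np.uint8); n,l,st,ce=cv2.connectedComponentsWithStats(m)
k=l[(172-95)*S,(310-265)*S]; print(k,st[k],ce[k]/S+org); m=(l==k).astype(np.uint8)
r=fitbox(c,m,org,S,(8,25,78,112),[*atz(c,311,168,100)[:2],[-15,-9,-3]]); x=r.x; print(x[:2],np.degrees(x[2]/30),r.fun)
for dims,col in (((8,25,112,112),(0,0,255)),((40,55,4,4),(0,255,0)),((28,43,45,45),(255,255,0))):
    q=np.array([(proj(c,p)-org+.5)*S for p in box(x[:2],x[2]/30,*dims)],np.float32); cv2.polylines(big,[cv2.convexHull(q).astype(np.int32)],True,col,1)
cv2.imwrite('pics/u1.png',cv2.resize(big,None,fx=.85,fy=.85))
E
```

```text
4 [  195   307   150   286 23967] [309.99 169.49]
[ 419.51 -230.17] -34.87261641969084 0.0fit.py:11: RuntimeWarning: overflow encountered in scalar negative
  m=sil(c,box(x[:2],x[2]/30,*dims),org,S,mask.shape); return -(m&mask).sum()/(m|mask).sum()
```

View pics/u1.png

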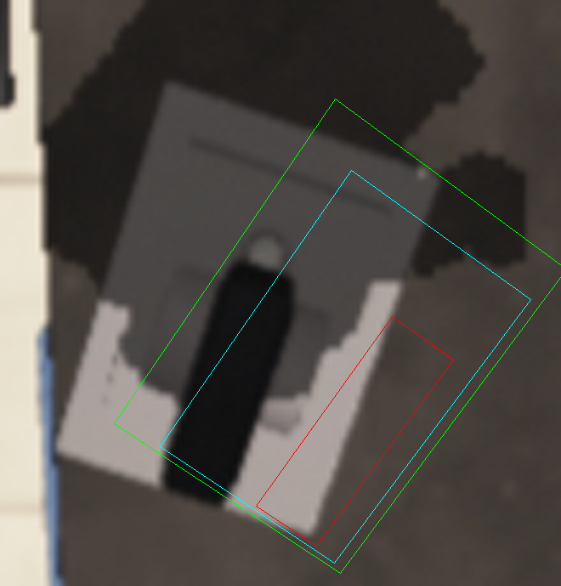

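The crop confirms the steel U-bolt with its black grip upright in the grey stand. My fit was broken by an unsigned overflow, so I'm fixing that and cross-checking with the foot corners.

```bash
sed -i 's/return -(m&mask).sum()\/(m|mask).sum()/return -float((m\&mask).sum())\/float((m|mask).sum())/' fit.py
python3 - <<'E'
from fit import *
import pickle
c,im=pickle.load(open('w2.pkl','rb')); org=np.array([265,95]); S=6
big=cv2.resize(im[95:210,265:375],None,fx=S,fy=S,interpolation=cv2.INTER_CUBIC)
m=(big.max(2)<38).astype(np.uint8); n,l,st,ce=cv2.connectedComponentsWithStats(m)
k=l[(172-95)*S,(310-265)*S]; m=(l==k).astype(np.uint8)
r=fitbox(c,m,org,S,(8,25,78,112),[*atz(c,310,169.5,95)[:2],[-15,-9,-3]]); x=r.x; print('block',x[:2],np.degrees(x[2]/30),r.fun)
K=np.array([atz(c,*(np.array(p)/5.1-.5+org),6) for p in((165,80),(440,178),(315,532),(57,452))])
print('foot',K.mean(0),[np.linalg.norm(K[i]-K[i-1]) for i in range(4)],np.degrees(np.arctan2(*(K[1]-K[0])[1::-1])),np.degrees(np.arctan2(*(K[2]-K[3])[1::-1])))
# cartridge from first wrist picture: bright blob
c0=dict(vfov=70.46532274212296,cx=321.708,cy=193.993,cam_to_world=np.array([[1,.001,-.001,574.133],[0,-.96,-.278,71.776],[-.001,.278,-.96,371.049],[0,0,0,1]]))
g=cv2.imread('pics/wrist0.png',0)[140:205,150:305]; m=(g>95).astype(np.uint8)
n,l,st,ce=cv2.connectedComponentsWithStats(m); k=1+st[1:,4].argmax(); print(st[k],ce[k]+[150,140])
ys,xs=np.where(l==k); q=np.c_[xs+150,ys+140].astype(np.float32)
print(cv2.minAreaRect(q))
p=cv2.fitLine(q,cv2.DIST_L2,0,.01,.01).ravel(); 
a=atz(c0,p[2]-50*p[0],p[3]-50*p[1],22);b=atz(c0,p[2]+50*p[0],p[3]+50*p[1],22);print(a,b,np.degrees(np.arctan2(*(b-a)[1::-1])))
print('ends',atz(c0,xs.min()+150,178,20),atz(c0,xs.max()+151,168,20))
E
```

```text
block [ 392.21 -221.54] -19.44524853593088 -0.8926706487847027
foot [ 392.77 -221.33    6.  ] [np.float64(108.61117907617545), np.float64(79.17489810470829), np.float64(107.14890228786457), np.float64(78.59695124385586)] -18.97502961214859 -17.9145201134239
[   4   11  143   45 3671] [222.22 173.85]
((224.96978759765625, 173.12242126464844), (36.92204284667969, 142.58445739746094), 85.42607879638672)
[385.04  -8.1   22.  ] [511.53   2.14  22.  ] 4.6272090554908605
ends [360.54  -8.79  20.  ] [542.66   4.13  20.  ]
```

U-bolt and stand are at (392.5, -221.4) with yaw -18.7°; the block and foot fits agree, and the sizes are within 2%. The cartridge is at (451.5, -2) with yaw +4.6° and measures 182 mm against 180. I'll turn so the fingers close across it.

>>> drive_tool(twist=[[0,0,-0.12],[0,0,-0.24],[0,0,-0.36],[0,0,-0.48],[0,0,-0.6],[0,0,-0.72],[0,0,-0.84],[0,0,-0.9]], delta_pos=[[0.03,0.006,0],[0.07,0.014,0.01],[0.11,0.022,0.02],[0.15,0.03,0.04],[0.18,0.036,0.06],[0.21,0.042,0.075],[0.229,0.045,0.085],[0.229,0.045,0.085]], hand=[0.085,0.085,0.085,0.085,0.085,0.085,0.085,0.085])

```text
time: 2.92
ee_pos: [449.7, 2.1, 197.6]
tool_rot: [0.323, 0.946, 0.0, -0.003]
contact_force: [0.4, -0.8, 0.0]
width: 84.9
grip_force: 0.0
```

>>> drive_tool(twist=[[0,0,-0.12],[0,0,-0.24],[0,0,-0.36],[0,0,-0.48],[0,0,-0.6],[0,0,-0.72],[0,0,-0.751],[0,0,-0.751]], delta_pos=[[0,0,0.02],[0,0,0.04],[0,0,0.06],[0,0,0.075],[0,0,0.09],[0,0,0.1],[0,0,0.1],[0,0,0.1]], hand=[0.085,0.085,0.085,0.085,0.085,0.085,0.085,0.085])

```text
time: 3.58
ee_pos: [450.9, -1.6, 99.5]
tool_rot: [-0.041, 0.999, 0.0, -0.001]
contact_force: [0.2, 0.3, 0.3]
width: 85.0
grip_force: 0.0
```

```bash
python3 - <<'E'
from h import *
import pickle
from rig import env
from scipy.spatial.transform import Rotation as R
o=telemetry.get_obs(); M=R.from_quat(o['tool_rot']).as_matrix()
print(o['ee_pos'],M,o['joints'],o['width'],env.tip_reach)
c=camera_info('wrist');im=snapshot('wrist'); cv2.imwrite('pics/w3.png',im); pickle.dump((c,im),open('w3.pkl','wb'))
print([proj(c,p) for p in((451.5,-2,20),(361.8,-9.2,20),(541.2,5.2,20),(451.5,-2,37))])
E
```

```text
[450.95  -1.64  99.51] [[-1.   -0.08 -0.  ]
 [-0.08  1.    0.  ]
 [ 0.    0.   -1.  ]] [-0.2   0.13  1.97  0.    1.05 -1.85] 85.02658750277016 14.0
[array([319.96, 208.79]), array([320.14,  84.05]), array([319.81, 307.8 ]), array([319.86, 216.63])]
```

View pics/w3.png

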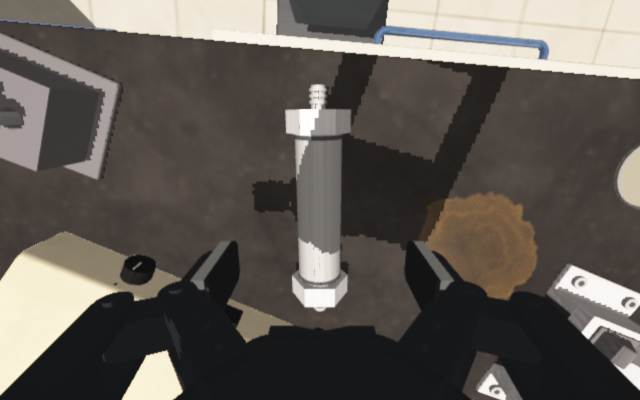

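The cartridge is exactly where predicted, with ends at (318,85) and (320,308), centred and aligned between the fingers. Descend and grip.

>>> drive_tool(twist=[[0,0,0],[0,0,0],[0,0,0],[0,0,0],[0,0,0],[0,0,0],[0,0,0],[0,0,0]], delta_pos=[[0,0,0.03],[0,0,0.06],[0,0,0.075],[0,0,0.083],[0,0,0.083],[0,0,0.083],[0,0,0.083],[0,0,0.083]], hand=[0.085,0.085,0.085,0.085,0.085,0.06,0.04,0.03], newtons=50)

```text
time: 4.3
ee_pos: [453.5, -3.2, 18.8]
tool_rot: [-0.04, 0.999, -0.0, 0.002]
contact_force: [-0.0, 0.0, 0.1]
width: 51.1
grip_force: 0.0
```

>>> drive_tool(twist=[[0,0,0],[0,0,0],[0,0,0],[0,0,0],[0,0,0],[0,0,0],[0,0,0],[0,0,0]], delta_pos=[[0,0,0],[0,0,0],[0,0,0],[0,0,0],[0,0,0],[0,0,0],[0,0,0],[0,0,0]], hand=[0.02,0.02,0.02,0.02,0.02,0.02,0.02,0.02])

```text
time: 4.97
ee_pos: [453.1, -3.3, 18.6]
tool_rot: [-0.04, 0.999, -0.0, 0.001]
contact_force: [-1.0, -0.0, 6.6]
width: 32.5
grip_force: 49.3
```

>>> drive_tool(twist=[[0,0,0],[0,0,0],[0,0,0],[0,0,0],[0,0,0.1],[0,0,0.2],[0,0,0.3],[0,0,0.407]], delta_pos=[[0,0,-0.025],[0,0,-0.06],[0,0,-0.1],[0,0,-0.135],[-0.02,0.03,-0.155],[-0.04,0.06,-0.16],[-0.06,0.095,-0.16],[-0.08,0.13,-0.16]], hand=[0.02,0.02,0.02,0.02,0.02,0.02,0.02,0.02])

```text
time: 5.63
ee_pos: [522.0, 134.2, 178.3]
tool_rot: [0.166, 0.986, 0.0, 0.001]
contact_force: [0.9, -1.6, -2.9]
width: 32.3
grip_force: 51.1
```

```bash
cat > go.py <<'E'
from h import *
import sys
from scipy.spatial.transform import Rotation as R
o=telemetry.get_obs(); M=R.from_quat(o['tool_rot']).as_matrix()
print('pos',o['ee_pos'],'toolY deg',np.degrees(np.arctan2(M[1,1],M[0,1])),'tilt',M[:2,2]*57.3,'F',o['contact_force'],'w',o['width'],o['grip_force'],'j',o['joints'])
t=np.array(eval(sys.argv[1])); print('tool delta m',np.round(M.T@(t-o['ee_pos'])/1000,4))
E
python3 go.py '[579.5,239.4,170]'
```

```text
pos [521.97 134.19 178.26] toolY deg 70.90055515348759 tilt [0.1  0.01] F [ 0.92 -1.61 -2.94] w 32.33153957484372 51.110522747039795 j [ 0.09  0.19  1.7  -0.    1.24 -1.15]
tool delta m [-0.02  0.12  0.01]
```

>>> drive_tool(twist=[[0,0,0],[0,0,0],[0,0,-0.007],[0,0,-0.007],[0,0,-0.007],[0,0,-0.007],[0,0,-0.007],[0,0,-0.007]], delta_pos=[[-0.005,0.03,0],[-0.01,0.06,0],[-0.015,0.09,0.01],[-0.02,0.12,0.02],[-0.02,0.12,0.025],[-0.02,0.12,0.03],[-0.02,0.12,0.03],[-0.02,0.12,0.03]], hand=[0.02,0.02,0.02,0.02,0.02,0.02,0.02,0.02])

```text
time: 6.3
ee_pos: [577.6, 239.1, 146.4]
tool_rot: [0.16, 0.987, -0.001, -0.001]
contact_force: [0.6, 0.6, -3.4]
width: 32.8
grip_force: 51.2
```

```bash
python3 go.py '[579.5,239.4,75]'; python3 - <<'E'
from h import *
import pickle
c=camera_info('wrist');im=snapshot('wrist'); pickle.dump((c,im),open('w4.pkl','wb'))
o=np.array([578.7,239.64,0]);a=np.radians(-18.74);M=np.array([[np.cos(a),-np.sin(a),0],[np.sin(a),np.cos(a),0],[0,0,1]])
big=cv2.resize(im[60:340,160:480],None,fx=2.1,fy=2.1)
def poly(L,col):
    q=np.array([(proj(c,o+M@np.array(x))-[160,60]+.5)*2.1 for x in L]).astype(np.int32); cv2.polylines(big,[q],True,col,1)
poly([(x,y,44) for x,y in((-55,-42),(55,-42),(55,42),(-55,42))],(0,0,255))
for s in(-40,40): poly([(s+x,y,67) for x,y in((-8,-24),(8,-24),(8,24),(-8,24))],(0,255,0))
cv2.imwrite('pics/w4.png',big)
E
```

```text
pos [577.61 239.14 146.36] toolY deg 71.62988290336084 tilt [-0.14 -0.06] F [ 0.56  0.61 -3.41] w 32.76460952676582 51.166232228279114 j [ 0.25  0.4   1.5  -0.    1.24 -1.  ]
tool delta m [-0.    0.    0.07]
```

View pics/w4.png

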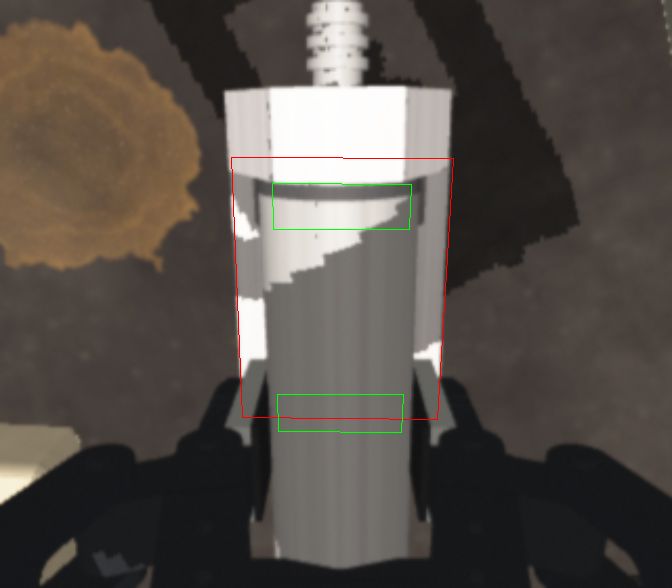

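The cartridge hangs aligned with the projected bracket outline: its axis is at column 338 and the plate spans 232–453. Now lower it.

>>> drive_tool(twist=[[0,0,0.005],[0,0,0.005],[0,0,0.005],[0,0,0.005],[0,0,0.005],[0,0,0.005],[0,0,0.005],[0,0,0.005]], delta_pos=[[-0.0025,0.001,0.02],[-0.0025,0.001,0.04],[-0.0025,0.001,0.055],[-0.0025,0.001,0.063],[-0.0025,0.001,0.068],[-0.0025,0.001,0.072],[-0.0025,0.001,0.072],[-0.0025,0.001,0.072]], hand=[0.02,0.02,0.02,0.02,0.02,0.02,0.02,0.02])

```text
time: 7.02
ee_pos: [582.1, 240.4, 76.3]
tool_rot: [0.162, 0.987, 0.0, 0.001]
contact_force: [-0.3, 0.2, -2.7]
width: 32.7
grip_force: 51.3
```

>>> drive_tool(twist=[[0,0,0],[0,0,0],[0,0,0],[0,0,0],[0,0,0],[0,0,0],[0,0,0],[0,0,0]], delta_pos=[[0,0,0.001],[0,0,0.002],[0,0,0.003],[0,0,0.004],[0,0,0.005],[0,0,0.006],[0,0,0.006],[0,0,0.006]], hand=[0.02,0.02,0.02,0.02,0.02,0.02,0.02,0.02])

```text
time: 7.68
ee_pos: [581.3, 240.4, 69.1]
tool_rot: [0.162, 0.987, -0.0, -0.0]
contact_force: [-0.8, -0.4, -2.3]
width: 32.3
grip_force: 51.3
```

>>> drive_tool(twist=[[0,0,0],[0,0,0],[0,0,0],[0,0,0],[0,0,0],[0,0,0],[0,0,0],[0,0,0]], delta_pos=[[0,0,0.001],[0,0,0.002],[0,0,0.003],[0,0,0.003],[0,0,0.003],[0,0,0.003],[0,0,0.003],[0,0,0.003]], hand=[0.02,0.02,0.02,0.02,0.02,0.02,0.02,0.02])

```text
time: 8.35
ee_pos: [581.7, 240.1, 68.2]
tool_rot: [0.162, 0.987, -0.0, 0.0]
contact_force: [-4.7, -3.1, 7.1]
width: 32.6
grip_force: 52.4
```

Contact is felt on one V flank (z force up 10 N, lateral -4 N). I'll ease 1 mm sideways and down a bit before releasing.

>>> drive_tool(twist=[[0,0,0],[0,0,0],[0,0,0],[0,0,0],[0,0,0],[0,0,0],[0,0,0],[0,0,0]], delta_pos=[[0,-0.001,0],[0,-0.001,0],[0,-0.001,0],[0,-0.001,0.001],[0,-0.001,0.001],[0,-0.001,0.001],[0,-0.001,0.001],[0,-0.001,0.001]], hand=[0.02,0.02,0.02,0.02,0.02,0.02,0.02,0.02])

```text
time: 9.02
ee_pos: [581.8, 239.3, 67.4]
tool_rot: [0.162, 0.987, -0.0, 0.001]
contact_force: [-4.0, -3.5, 10.3]
width: 32.9
grip_force: 52.8
```

>>> drive_tool(twist=[[0,0,0],[0,0,0],[0,0,0],[0,0,0],[0,0,0],[0,0,0],[0,0,0],[0,0,0]], delta_pos=[[0,-0.0015,0],[0,-0.0015,0],[0,-0.0015,0],[0,-0.0015,0.001],[0,-0.0015,0.001],[0,-0.0015,0.001],[0,-0.0015,0.001],[0,-0.0015,0.001]], hand=[0.02,0.02,0.02,0.02,0.02,0.02,0.02,0.02])

```text
time: 9.68
ee_pos: [581.4, 237.8, 65.9]
tool_rot: [0.162, 0.987, -0.0, 0.001]
contact_force: [-2.8, -3.6, 9.9]
width: 32.4
grip_force: 52.7
```

>>> drive_tool(twist=[[0,0,0],[0,0,0],[0,0,0],[0,0,0],[0,0,0],[0,0,0],[0,0,0],[0,0,0]], delta_pos=[[0,-0.001,0],[0,-0.001,0],[0,-0.001,0],[0,-0.001,0.0015],[0,-0.001,0.0015],[0,-0.001,0.0015],[0,-0.001,0.0015],[0,-0.001,0.0015]], hand=[0.02,0.02,0.02,0.02,0.02,0.02,0.02,0.02])

```text
time: 10.35
ee_pos: [581.4, 237.5, 65.6]
tool_rot: [0.162, 0.987, 0.0, 0.001]
contact_force: [-5.5, -2.6, 14.4]
width: 32.4
grip_force: 53.1
```

Nearly seated, and force is now building against motion. Release and rise.

>>> drive_tool(twist=[[0,0,0],[0,0,0],[0,0,0],[0,0,0],[0,0,0],[0,0,0],[0,0,0],[0,0,0]], delta_pos=[[0,0,-0.0015],[0,0,-0.0015],[0,0,-0.0015],[0,0,-0.0015],[0,0,-0.0015],[0,0,-0.0015],[0,0,-0.0015],[0,0,-0.0015]], hand=[0.034,0.036,0.04,0.045,0.055,0.065,0.07,0.07])

```text
time: 11.02
ee_pos: [580.2, 237.1, 64.0]
tool_rot: [0.162, 0.987, -0.0, -0.0]
contact_force: [-0.4, 0.4, -0.3]
width: 69.8
grip_force: 0.0
```

>>> drive_tool(twist=[[0,0,0],[0,0,0],[0,0,0],[0,0,0],[0,0,0],[0,0,0],[0,0,0],[0,0,0]], delta_pos=[[0,0,0],[0,0,0],[0,0,-0.01],[0,0,-0.03],[0,0,-0.06],[0,0,-0.1],[0,0,-0.14],[0,0,-0.16]], hand=[0.07,0.07,0.07,0.07,0.07,0.07,0.07,0.07])

```text
time: 11.68
ee_pos: [582.8, 237.8, 231.5]
tool_rot: [0.162, 0.987, 0.002, 0.004]
contact_force: [0.6, -0.2, 1.3]
width: 70.2
grip_force: 0.0
```

>>> drive_tool(twist=[[0,0,0],[0,0,0],[0,0,0],[0,0,0],[0,0,0],[0,0,0],[0,0,0],[0,0,0]], delta_pos=[[0.06,0,-0.02],[0.06,0,-0.04],[0.06,0,-0.04],[0.06,0,-0.04],[0.06,0,-0.04],[0.06,0,-0.04],[0.06,0,-0.04],[0.06,0,-0.04]], hand=[0.085,0.085,0.085,0.085,0.085,0.085,0.085,0.085])

```text
time: 12.35
ee_pos: [523.4, 255.6, 262.8]
tool_rot: [0.162, 0.987, -0.001, -0.001]
contact_force: [0.5, 0.0, 0.3]
width: 84.9
grip_force: 0.0
```

```bash
cat > rect.py <<'E'
from h import *
def rect(c,im,o,a,z,xs,ys):  # rectified grey image of plane z in frame (o,a): rows=y, cols=x
    X,Y=np.meshgrid(xs,ys); k,s=np.cos(a),np.sin(a)
    P=np.stack([o[0]+k*X-s*Y,o[1]+s*X+k*Y,np.full_like(X,z,dtype=float)],-1)
    q=np.array([proj(c,p) for p in P.reshape(-1,3)],np.float32).reshape(*X.shape,2)
    return cv2.remap(cv2.cvtColor(im,6),q[...,0],q[...,1],cv2.INTER_CUBIC)
E
python3 - <<'E'
from rect import *
import pickle
c=camera_info('wrist');im=snapshot('wrist'); pickle.dump((c,im),open('w5.pkl','wb')); cv2.imwrite('pics/w5.png',im)
o=(578.7,239.64);a=np.radians(-18.74)
print(proj(c,(*o,67)))
A=rect(c,im,o,a,44,np.arange(-9,9.1,1.5),np.arange(-36,36.1,1.5)); 
print('plane44 rows y, cols x -9..9'); print(np.c_[np.arange(-36,36.1,1.5).astype(int),A])
B=rect(c,im,o,a,67,np.arange(-96,97,2.),np.array([-10.,0,10])); print('x profile from -96 step2');print(B)
E
```

```text
[323.26 221.89]
plane44 rows y, cols x -9..9
[[-36 249 249 249 249 249 249 249 249 249 249 249 249 248]
 [-34 249 249 249 249 249 249 248 248 248 248 248 248 248]
 [-33 249 249 249 250 249 250 249 249 249 249 249 249 249]
 [-31 250 250 250 250 250 250 250 249 249 249 249 249 249]
 [-30 249 249 249 249 244 235 229 237 245 248 249 249 249]
 [-28 249 248 247 229 185 155 148 172 208 234 246 248 248]
 [-27 249 249 238 158  81  83 100 113 138 195 240 249 249]
 [-25 250 248 206  90  35  50  85 104 112 157 222 248 249]
 [-24 250 245 170  54  27  36  65  97 108 139 210 245 248]
 [-22 250 242 153  47  26  31  54  94 108 136 207 244 248]
 [-21 250 248 204  82  30  32  61  97 110 130 201 245 249]
 [-19 246 246 230 140  55  51  76 103 123 173 227 243 244]
 [-18 200 199 186 149 120 121 129 135 141 167 197 205 204]
 [-16 172 171 171 169 169 169 169 169 168 171 174 174 173]
 [-15 187 188 189 189 189 189 188 188 188 186 187 186 186]
 [-13 200 201 202 201 200 201 200 200 199 199 199 199 198]
 [-12 209 209 209 209 208 208 209 208 208 209 209 208 208]
 [-10 217 214 212 216 217 216 211 214 217 216 216 21
[... 2365 characters left out ...]
0 114 113 112 112 112 134 214 236 235 235 235
  235 234 234 234 234 233 233 233 233 233 233 232 232 232 232 232 232 232
  232 232 232 231 231 231 231 231 231 231 231 231 231 231 231 230 230 230
  230 230 230 230 230 230 230 230 217 130 135 152 227 249 248 248 248 248
  248 248 242 196 202 176  83]
 [ 30  29  28  28  51 126 137 139 140 140 129 112 110 113 131 137 136 136
  137 136 136 137 109  60 100 104 104 104 104 103 105 104 105 104 105 128
  186 197 198 197 198 196 197 197 197 198 198 198 198 198 198 199 199 198
  199 199 199 199 198 199 199 200 199 200 200 199 200 201 201 201 200 201
  201 201 201 201 202 202 203 179 113 105 116 156 235 248 247 247 247 247
  247 246 203  93  78  76  74]]
```

The holes show up on both sides of the cartridge: rim extents are y' -28.3 to 27.3, centre (-0.5,-0.5) from my estimate. The cap edges match a seated cartridge shifted about 1–2 mm, within play. The cartridge is seated, so now to the U-bolt.

>>> drive_tool(twist=[[0,0,0.12],[0,0,0.24],[0,0,0.36],[0,0,0.48],[0,0,0.6],[0,0,0.72],[0,0,0.8],[0,0,0.8]], delta_pos=[[-0.002,-0.035,0],[-0.004,-0.07,0],[-0.006,-0.105,0],[-0.008,-0.14,0],[-0.01,-0.175,0],[-0.012,-0.21,0],[-0.014,-0.245,0],[-0.016,-0.28,0]], hand=[0.085,0.085,0.085,0.085,0.085,0.085,0.085,0.085])

```text
time: 13.07
ee_pos: [448.6, -15.9, 264.0]
tool_rot: [0.534, 0.845, -0.0, -0.0]
contact_force: [1.4, -0.8, 0.8]
width: 84.6
grip_force: 0.0
```

```bash
sed -i 's/precision=2/precision=4/' h.py; python3 go.py '[392.5,-221.4,200]'
```

```text
pos [448.5682 -15.8706 263.972 ] toolY deg 25.39313375249858 tilt [-0.0236  0.0008] F [ 1.3599 -0.8434  0.795 ] w 84.62341106866222 0.0 j [-0.2286 -0.0846  1.8104 -0.0001  1.4162 -0.6717]
tool delta m [-0.1616 -0.1388  0.064 ]
```

>>> drive_tool(twist=[[0,0,0.12],[0,0,0.24],[0,0,0.36],[0,0,0.48],[0,0,0.6],[0,0,0.72],[0,0,0.77],[0,0,0.77]], delta_pos=[[-0.025,-0.022,0],[-0.05,-0.043,0],[-0.075,-0.065,0.01],[-0.1,-0.086,0.02],[-0.13,-0.112,0.04],[-0.155,-0.133,0.06],[-0.1615,-0.139,0.064],[-0.1615,-0.139,0.064]], hand=[0.085,0.085,0.085,0.085,0.06,0.06,0.06,0.06])

```text
time: 13.73
ee_pos: [391.5, -221.6, 198.0]
tool_rot: [0.814, 0.581, -0.001, -0.002]
contact_force: [-0.7, -0.7, 0.4]
width: 59.7
grip_force: 0.0
```

```bash
python3 go.py '[392.5,-221.4,96]'; python3 - <<'E'
from fit import *
c=camera_info('wrist');im=snapshot('wrist'); cv2.imwrite('pics/w6.png',im)
o=np.array([392.5,-221.4]);B=box(o,np.radians(-18.7),8,25,78,112)
q=np.array([proj(c,p) for p in B]); org=(q.min(0)-20).astype(int); e=(q.max(0)+20).astype(int); print(q.min(0),q.max(0))
S=4; big=cv2.resize(im[org[1]:e[1],org[0]:e[0]],None,fx=S,fy=S,interpolation=cv2.INTER_CUBIC)
m=(big.max(2)<38).astype(np.uint8); n,l,st,ce=cv2.connectedComponentsWithStats(m)
u,v=((q.mean(0)-org)*S).astype(int); k=l[v,u]; print(k,st[k]/S, st[k][:2]/S+org)
m=(l==k).astype(np.uint8)
r=fitbox(c,m,org,S,(8,25,78,112),[*o,[-9.8]]); print(r.x[:2],np.degrees(r.x[2]/30),r.fun)
E
```

```text
pos [ 391.5205 -221.5659  197.9997] toolY deg -18.893528619460096 tilt [-0.2256  0.153 ] F [-0.7388 -0.666   0.397 ] w 59.74493747716481 0.0 j [-0.7074 -0.0141  1.8852 -0.0006  1.2753 -0.3775]
tool delta m [0.0003 0.0013 0.102 ]
[313.5897 166.3521] [334.4439 234.542 ]
1 [  21.     22.5    21.25   64.75 4929.  ] [314.  168.5]
[ 392.5787 -221.0837] -19.104507879199648 -0.8869784399333843
```

The block fit at close range gives (392.6, -221.1) and -19°, which agrees. Descend and grip.

>>> drive_tool(twist=[[0,0,0],[0,0,0],[0,0,0],[0,0,0],[0,0,0],[0,0,0],[0,0,0],[0,0,0]], delta_pos=[[0.0005,0.001,0.03],[0.0005,0.001,0.06],[0.0005,0.001,0.08],[0.0005,0.001,0.09],[0.0005,0.001,0.097],[0.0005,0.001,0.101],[0.0005,0.001,0.101],[0.0005,0.001,0.101]], hand=[0.06,0.06,0.06,0.06,0.06,0.06,0.05,0.03], newtons=50)

```text
time: 14.45
ee_pos: [395.6, -220.2, 100.4]
tool_rot: [0.812, 0.584, 0.0, 0.001]
contact_force: [-0.5, 0.5, 0.2]
width: 39.4
grip_force: 0.0
```

>>> drive_tool(twist=[[0,0,0],[0,0,0],[0,0,0],[0,0,0],[0,0,0],[0,0,0],[0,0,0],[0,0,0]], delta_pos=[[0,0,0],[0,0,0],[0,0,0],[0,0,0],[0,0,0],[0,0,0],[0,0,0],[0,0,0]], hand=[0.02,0.008,0.005,0.005,0.005,0.005,0.005,0.005])

```text
time: 15.12
ee_pos: [395.5, -220.4, 100.5]
tool_rot: [0.812, 0.584, 0.0, 0.001]
contact_force: [-0.2, 0.7, 6.7]
width: 15.3
grip_force: 51.1
```

```bash
python3 go.py '[392.5,-221.4,190]'
```

```text
pos [ 395.4964 -220.4483  100.5137] toolY deg -18.570200829087163 tilt [ 0.1113 -0.0812] F [-0.2268  0.7327  6.6912] w 15.315395107141486 51.111300587654114 j [-0.7002  0.1284  1.9663  0.0002  1.0444 -0.3761]
tool delta m [-0.0019 -0.0023 -0.0895]
```

>>> drive_tool(twist=[[0,0,0],[0,0,0],[0,0,0],[0,0,0],[0,0,0],[0,0,0],[0,0,0],[0,0,0]], delta_pos=[[0,0,-0.005],[0,0,-0.015],[0,0,-0.03],[0,0,-0.05],[0,0,-0.07],[0,0,-0.09],[0,0,-0.12],[0,0,-0.14]], hand=[0.005,0.005,0.005,0.005,0.005,0.005,0.005,0.005])

```text
time: 15.78
ee_pos: [394.8, -219.9, 241.9]
tool_rot: [0.812, 0.584, 0.0, 0.001]
contact_force: [1.2, 0.2, -1.4]
width: 14.8
grip_force: 50.2
```

>>> drive_tool(twist=[[0,0,0],[0,0,0],[0,0,0],[0,0,0],[0,0,0],[0,0,0],[0,0,0],[0,0,0]], delta_pos=[[0,0,-0.005],[0,0,-0.015],[0,0,-0.02],[0,0,-0.02],[0,0,-0.02],[0,0,-0.02],[0,0,-0.02],[0,0,-0.02]], hand=[0.005,0.005,0.005,0.005,0.005,0.005,0.005,0.005])

```text
time: 16.45
ee_pos: [394.2, -219.4, 258.3]
tool_rot: [0.812, 0.584, -0.0, -0.001]
contact_force: [-0.4, 0.4, -1.0]
width: 15.1
grip_force: 50.1
```

```bash
python3 go.py '[578,239.2,255]';python3 - <<'E'
from h import *
import pickle
o=telemetry.get_obs();c=camera_info('wrist');im=snapshot('wrist'); cv2.imwrite('pics/w7.png',im);pickle.dump((o,c,im),open('w7.pkl','wb'))
from scipy.spatial.transform import Rotation as R
M=R.from_quat(o['tool_rot']).as_matrix()
# expected leg tips: u origin = TCP - 91.. (u z of TCP ~ 95.5-ish)
for dz in (95,30,0):
  print(dz,[proj(c,o['ee_pos']+M@np.array([s*23,0,dz])) for s in(1,-1)])
E
```

```text
pos [ 394.2174 -219.4475  258.3228] toolY deg -18.565576524431233 tilt [-0.0871  0.0723] F [-0.3806  0.4143 -1.0097] w 15.072560805187775 50.14834463596344 j [-0.7002 -0.0735  1.812  -0.      1.4051 -0.3761]
tool delta m [0.4933 0.0282 0.0036]
95 [array([322.4329, 175.0539]), array([322.3743, 228.3336])]
30 [array([322.719 , 199.0984]), array([322.619 , 269.4346])]
0 [array([322.94 , 217.679]), array([322.8015, 300.0891])]
```

```bash
python3 - <<'E'
import pickle,cv2,numpy as np
o,c,im=pickle.load(open('w7.pkl','rb')); g=cv2.cvtColor(im,6)
print('cols 302..342 step2')
for v in list(range(160,200,3))+list(range(200,300,8)): print(v,g[v,302:344:2])
E
```

```text
cols 302..342 step2
160 [71 71 71 71 71 71 71 71 65 57 57 58 66 71 71 71 71 71 72 71 71]
163 [ 71  71  68  66  66  66  67  67  68  67  67  67  67  68  68  68  68  68
  73  84 128]
166 [ 70  70  64  63  63  62  63  62  63  63  63  62  61  61  61  61  64  65
  74 163 168]
169 [ 71  67  67  67  67  67  67  67  67  66  67  66  65  66  65  67  87  99
  84 155 167]
172 [ 70  67  72  72  70  71  70  70  70  69  70  69  69  69  69 113 128 127
 126 157 167]
175 [ 70  66  73  73  74  74  74  73  63  61  66  73  71  77  86 145 146 144
 141 159 165]
178 [ 71  65  70  70  71  71  70  48  46  47  45  52  88 161 162 160 160 160
 153 158 167]
181 [ 70  67  67  68  67  69  63  44  50  59  52  48 145 164 164 165 166 165
 163 158 166]
184 [ 70  65  65  65  66  66  61  76  85  86  86  79 130 149 151 151 152 154
 152 158 166]
187 [160 133  63  62  61  61  64  86  85  86  86  85 108 134 135 137 137 137
 136 162 165]
190 [164 162 116  90  89  90  84  90  93  91  91  89  97 122 122 124 123 125
 144 165 165]
193 [164 164 164 164 164 164 140  92  95  96  93  91  94 159 164 164 165 165
 165 165 164]
196 [163 1
[... 412 characters left out ...]
 73 74 74]
224 [75 49 15 14 14 15 14 14 14 15 14 13 14 15 14 15 13 12 41 74 74]
232 [90 30 15 16 17 16 16 16 16 15 16 16 15 16 17 17 16 16 15 64 92]
240 [89 24 16 16 16 16 15 15 16 16 17 17 15 16 16 16 17 16 15 39 92]
248 [51 18 15 17 16 16 16 16 15 16 15 17 16 16 15 17 15 15 16 19 78]
256 [21 18 16 16 16 16 16 17 16 17 16 16 15 16 16 15 16 16 17 18 27]
264 [24 19 16 17 16 16 16 16 17 16 16 15 15 16 16 16 17 16 17 23 25]
272 [23 20 16 17 16 16 16 16 16 16 16 15 15 16 16 15 15 15 18 22 24]
280 [23 19 16 16 16 16 17 15 16 15 15 15 16 17 15 15 16 16 17 23 24]
288 [23 21 17 16 16 17 16 17 15 16 15 15 16 16 17 14 16 15 17 23 25]
296 [24 21 14 15 15 17 16 16 16 17 16 15 16 17 16 17 15 15 15 22 24]
```

>>> drive_tool(twist=[[0,0,0],[0,0,0],[0,0,0],[0,0,0],[0,0,0],[0,0,0],[0,0,0],[0,0,0]], delta_pos=[[0.03,0.002,0],[0.07,0.004,0],[0.11,0.006,0],[0.15,0.009,0],[0.19,0.011,0],[0.23,0.014,0],[0.265,0.016,0],[0.29,0.017,0]], hand=[0.005,0.005,0.005,0.005,0.005,0.005,0.005,0.005])

```text
time: 17.17
ee_pos: [503.7, 52.8, 259.0]
tool_rot: [0.811, 0.585, 0.0, -0.0]
contact_force: [-0.4, -0.7, -1.4]
width: 15.3
grip_force: 50.1
```

```bash
python3 go.py '[579.9,240.5,225]'
```

```text
pos [503.6769  52.7965 259.0488] toolY deg -18.43443360598223 tilt [0.0067 0.0553] F [-0.4351 -0.7373 -1.4076] w 15.32240137298412 50.094255208969116 j [-0.0672  0.0485  1.6898  0.001   1.4032  0.2544]
tool delta m [0.2021 0.013  0.0342]
```

>>> drive_tool(twist=[[0,0,0],[0,0,0],[0,0,0],[0,0,0.004],[0,0,0.004],[0,0,0.004],[0,0,0.004],[0,0,0.004]], delta_pos=[[0.035,0.002,0],[0.07,0.004,0],[0.11,0.007,0],[0.15,0.01,0.01],[0.18,0.012,0.02],[0.202,0.013,0.034],[0.202,0.013,0.034],[0.202,0.013,0.034]], hand=[0.005,0.005,0.005,0.005,0.005,0.005,0.005,0.005])

```text
time: 17.83
ee_pos: [578.7, 237.9, 223.0]
tool_rot: [0.812, 0.583, -0.002, -0.001]
contact_force: [0.6, 0.0, -1.2]
width: 15.1
grip_force: 50.1
```

>>> drive_tool(twist=[[0,0,0],[0,0,0],[0,0,0],[0,0,0],[0,0,0],[0,0,0],[0,0,0],[0,0,0]], delta_pos=[[0,0,0.01],[0,0,0.015],[0,0,0.015],[0,0,0.015],[0,0,0.015],[0,0,0.015],[0,0,0.015],[0,0,0.015]], hand=[0.005,0.005,0.005,0.005,0.005,0.005,0.005,0.005])

```text
time: 18.5
ee_pos: [579.9, 237.0, 210.8]
tool_rot: [0.813, 0.582, 0.0, 0.0]
contact_force: [0.3, -0.5, -1.8]
width: 15.1
grip_force: 50.2
```

```bash
python3 go.py '[579.9,240.5,200]'; python3 - <<'E'
from rect import *
import pickle
o=telemetry.get_obs();c=camera_info('wrist');im=snapshot('wrist'); cv2.imwrite('pics/w8.png',im);pickle.dump((o,c,im),open('w8.pkl','wb'))
O=(578.1,239.3);a=np.radians(-18.7)
k,s=np.cos(a),np.sin(a)
W=lambda x,y,z:(O[0]+k*x-s*y,O[1]+s*x+k*y,z)
for p in[(0,23,44),(0,29,44),(0,17,44),(0,23,o['ee_pos'][2]-95.5),(0,-23,44)]: print(p,proj(c,W(*p)))
ys=np.arange(12,37,1.5)
print(np.c_[ys.astype(int),rect(c,im,O,a,44,np.arange(-12,12.1,1.5),ys)])
g=cv2.cvtColor(im,6)
for v in range(164,204,3): print(v,g[v,300:344:2])
E
```

```text
pos [579.9365 237.0293 210.8159] toolY deg -18.8042800631073 tilt [0.0497 0.0147] F [ 0.2601 -0.4813 -1.8459] w 15.134569945807746 50.16018748283386 j [0.25   0.3413 1.4447 0.     1.3546 0.5781]
tool delta m [ 0.0033 -0.0012  0.0108]
(0, 23, 44) [319.722  158.8394]
(0, 29, 44) [319.702  153.0778]
(0, 17, 44) [319.7418 164.536 ]
(0, 23, np.float64(115.31587624536309)) [319.1976 173.0025]
(0, -23, 44) [319.8681 200.9358]
[[ 12  84  82  82  80  79  79  79  80  79  80  80  80  80  80  81  81  81]
 [ 13 104 104 103 100 100 100 100  99 100 101 100 100 101 101 102 101 102]
 [ 15 113 113 113 113 113 113 112 112 112 112 113 112 112 113 113 114 113]
 [ 16 113 112 113 112 112 112 111 110 108 108 108 111 111 112 111 112 111]
 [ 18 115 116 115 115 114 112 107 102  97  97  99 106 112 113 113 114 114]
 [ 19 113 114 113 113 111 106  96  83  74  74  79  92 104 110 112 113 113]
 [ 21 114 114 113 113 110  95  73  44  30  29  40  62  91 108 113 113 113]
 [ 22 114 113 113 113 107  81  40  23  22  23  23  30  71 104 113 114 113]
 [ 24 115 114 115 114 106  63  26  22  22  22  22  22  52 101 115 115 114]
 [
[... 1090 characters left out ...]
100 100 101 100 101  86  42  58  64  61  43  89 101 102 101 102
 101 102 102 102]
185 [100 101 101 102 101 101 101  82  74  75  75  74  73  87 102 102 103 102
 103 102 102 102]
188 [103 102 103 103 103 103 102  91  75  75  76  76  74  87 102 102 102 102
 101 101 101 102]
191 [93 93 94 94 94 93 94 88 79 81 80 78 79 82 93 94 94 94 95 93 94 94]
194 [90 89 89 90 90 89 90 82 79 84 85 83 81 78 89 90 90 89 89 90 89 96]
197 [ 87  87  86  86  86  86  87  81  82  86  85  84  83  78  86  86  87  87
  87 136 148 176]
200 [ 82  83  82  82  83  82  83  79  82  86  88  85  84  77  81  91 130 132
 158 170 170 170]
203 [114 196 215 215 216 216 216 176  87  89  90  87  89  91 219 231 231 231
 231 231 232 238]
```

In the same image, the hole centre is at x' +0.9 and the leg tip at x' +0.75, so they are aligned. Along y' the U-bolt sits about 3–4 mm short. I'll shift it and approach closer for a better look.

>>> drive_tool(twist=[[0,0,0],[0,0,0],[0,0,0],[0,0,0],[0,0,0],[0,0,0],[0,0,0],[0,0,0]], delta_pos=[[0.0015,0,0.005],[0.003,0,0.01],[0.0035,0,0.015],[0.0035,0,0.02],[0.0035,0,0.023],[0.0035,0,0.023],[0.0035,0,0.023],[0.0035,0,0.023]], hand=[0.005,0.005,0.005,0.005,0.005,0.005,0.005,0.005])

```text
time: 19.22
ee_pos: [581.0, 240.4, 187.4]
tool_rot: [0.813, 0.582, 0.0, 0.0]
contact_force: [0.8, -0.1, -1.3]
width: 15.2
grip_force: 50.2
```

```bash
python3 go.py '[579.9,240.5,190]'; cat > look.py <<'E'
from rect import *
import pickle,sys
o=telemetry.get_obs();c=camera_info('wrist');im=snapshot('wrist'); cv2.imwrite(f'pics/{sys.argv[1]}.png',im);pickle.dump((o,c,im),open(sys.argv[1]+'.pkl','wb'))
O=(578.1,239.3);a=np.radians(-18.7)
k,s=np.cos(a),np.sin(a)
W=lambda x,y,z:(O[0]+k*x-s*y,O[1]+s*x+k*y,z)
tz=o['ee_pos'][2]-95
for p in[(0,23,44),(0,23,tz),(0,25.5,tz),(0,25.5,tz+2)]: print(p,proj(c,W(*p)))
ys=np.arange(15,34,1.)
print(np.c_[ys.astype(int),rect(c,im,O,a,44,np.arange(-10,10.1,1.),ys)])
g=cv2.cvtColor(im,6)
for v in range(168,200,2): print(v,g[v,308:334])
E
python3 look.py w9
```

```text
pos [580.9679 240.4448 187.3968] toolY deg -18.79340667207986 tilt [0.0132 0.0042] F [ 0.8249 -0.116  -1.3496] w 15.186730735413445 50.15861749649048 j [0.2549 0.3674 1.4602 0.     1.3137 0.5829]
tool delta m [-0.0003 -0.001  -0.0026]
(0, 23, 44) [319.7752 166.3269]
(0, 23, np.float64(92.39678012086506)) [319.4024 177.4683]
(0, 25.5, np.float64(92.39678012086506)) [319.3913 174.4148]
(0, 25.5, np.float64(94.39678012086506)) [319.3724 174.9498]
[[ 15 120 120 120 120 119 118 119 115 109 103  99 100 106 114 118 118 118
  119 118 119 119]
 [ 16 119 119 119 118 117 117 118 117 117 115 115 115 116 117 117 117 116
  117 116 117 117]
 [ 17 120 120 119 119 119 119 119 117 115 113 112 111 112 112 115 117 118
  118 118 118 118]
 [ 18 121 121 121 121 121 120 118 114 110 104 102 102 103 106 110 115 119
  119 119 120 121]
 [ 19 119 120 120 120 119 117 113 107 102  98  94  96  98  99 101 108 114
  116 119 119 120]
 [ 20 119 119 119 119 117 112 107 100  89  83  75  78  80  84  94 100 107
  113 117 119 118]
 [ 21 120 120 120 120 117 108  97  87  65  50  41  42  43  54  73  87 100
  109 117 119 119]
 
[... 2035 characters left out ...]
9 77 80 80 79 80 80 79 80 79 79 76 82 94 98 98 97 96
 97 97]
188 [98 98 97 97 97 97 88 81 81 81 80 80 82 80 81 80 80 80 86 94 97 97 97 97
 98 97]
190 [ 99 100 100 100  99 100  93  84  82  84  87  85  85  83  83  83  82  81
  89  98 101 101 100 101 101 101]
192 [107 107 107 107 107 107  98  85  83  85  87  87  85  84  84  84  83  83
  90 103 108 108 108 108 107 108]
194 [109 109 110 110 110 108  96  85  85  87  90  91  91  88  89  89  86  83
  86 103 108 109 109 109 108 109]
196 [108 108 107 108 108 106  95  87  87  90  91  91  91  89  89  91  90  86
  84 101 106 109 107 108 108 107]
198 [111 111 111 110 110 110  97  87  88  90  91  92  90  90  89  91  90  87
  84  99 109 109 111 110 110 111]
```

```bash
python3 - <<'E'
from rect import *
import pickle
o,c,im=pickle.load(open('w9.pkl','rb'));O=(578.1,239.3);a=np.radians(-18.7)
k,s=np.cos(a),np.sin(a)
W=lambda x,y,z:(O[0]+k*x-s*y,O[1]+s*x+k*y,z)
g=cv2.cvtColor(im,6)
for y in(15.3,16.3,17.3): print(y,proj(c,W(-8,y,62.1)),proj(c,W(-8,y,66)))
for u in(296,304,310,332,340,348): print(u,g[172:184,u])
for y,z in((29,44),(17,44)): print(proj(c,W(0,y,z)))
E
```

```text
15.3 [310.9119 178.3364] [310.7547 179.3139]
16.3 [310.8988 177.2657] [310.7413 178.2286]
17.3 [310.8857 176.1928] [310.7278 177.1409]
296 [121 119 119 120 119 103  86  86  90  93  95  96]
304 [121 119 120 120 119 103  87  88  90  93  94  95]
310 [121 119 119 121 119 103  87  88  90  94  95  96]
332 [119 117 119 120 114  98  86  88  91  94  95  96]
340 [119 117 119 120 110  92  87  88  91  93  95  96]
348 [118 116 119 120 110  92  85  89  90  95  96  96]
[319.7552 160.1564]
[319.7949 172.4225]
```

The cylinder edge at row 177 puts the cartridge axis at y' +0.25, and the U-bolt is at about -0.4. I'll nudge it and descend in steps while watching force.

>>> drive_tool(twist=[[0,0,0],[0,0,0],[0,0,0],[0,0,0],[0,0,0],[0,0,0],[0,0,0],[0,0,0]], delta_pos=[[0.0006,0.0003,0.002],[0.0006,0.0003,0.005],[0.0006,0.0003,0.009],[0.0006,0.0003,0.013],[0.0006,0.0003,0.017],[0.0006,0.0003,0.021],[0.0006,0.0003,0.023],[0.0006,0.0003,0.023]], hand=[0.005,0.005,0.005,0.005,0.005,0.005,0.005,0.005])

```text
time: 19.93
ee_pos: [580.7, 240.7, 163.2]
tool_rot: [0.813, 0.582, -0.001, -0.0]
contact_force: [0.7, -0.3, -1.4]
width: 15.0
grip_force: 50.2
```

```bash
python3 go.py '[581,240.4,143]'; python3 look.py w10 | tail -42
```

```text
pos [580.73   240.7177 163.21  ] toolY deg -18.79529582420724 tilt [-0.0999 -0.0268] F [ 0.7006 -0.3032 -1.3734] w 15.032816595379797 50.15862822532654 j [ 0.2554  0.3923  1.4793 -0.      1.2718  0.5834]
tool delta m [-0.0002  0.0004  0.0202]
 [ 29 130 129 129 129 129 129 128 115  98  73  57  54  60  71  95 117 127
  129 128 128 128]
 [ 30 132 131 131 131 130 130 130 129 127 115 108 105 108 115 124 129 129
  130 130 130 130]
 [ 31 134 134 133 134 133 133 133 133 133 132 132 131 131 132 132 133 132
  132 132 133 133]
 [ 32 134 134 133 133 133 133 134 132 133 133 132 133 132 133 132 133 132
  133 132 133 133]
 [ 33 133 133 133 133 133 132 132 133 133 133 133 132 132 132 132 132 132
  132 132 132 133]]
168 [132 132 132 132 133 131 120  86  46  29  27  26  26  28  28  28  28  28
  34  67 110 128 132 133 133 133]
170 [134 133 133 133 132 128 117  80  42  28  27  27  27  28  28  28  28  29
  33  64 106 126 131 133 134 133]
172 [131 131 131 132 130 129 119 104  85  54  34  28  28  29  28  28  30  42
  71  95 115 124 129 131 132 131]
174 [131 131 132 131 131 129 124 118 107 100  87  75  62  
[... 658 characters left out ...]
88 87 83 89 95 96 97 95 96
 96 97]
188 [102 102 101 102 102 101  94  90  88  88  88  89  90  89  89  88  88  88
  92 100 103 103 103 103 102 103]
190 [106 105 105 105 106 105  99  91  91  93  95  95  94  91  93  92  91  89
  95 103 105 105 106 106 105 106]
192 [106 105 105 105 105 105 101  93  92  94  95  95  94  92  92  92  93  91
  95 102 106 106 106 105 107 106]
194 [107 107 107 107 106 106  99  92  93  97  99 101 100  98  99  97  96  91
  92 104 107 108 107 107 106 107]
196 [108 107 107 108 108 106  98  94  96  99 101 101 100  99  99  99  99  95
  91 104 107 107 108 107 107 107]
198 [109 109 109 109 109 108 101  95  96  99 100 101 100  99  98  99  98  95
  92 100 107 108 110 110 109 109]
```

```bash
python3 - <<'E'
from rect import *
import pickle
o,c,im=pickle.load(open('w10.pkl','rb'));O=(578.1,239.3);a=np.radians(-18.7)
k,s=np.cos(a),np.sin(a)
W=lambda x,y,z:(O[0]+k*x-s*y,O[1]+s*x+k*y,z)
for tz in (67,69,71): print(tz,proj(c,W(0,25.5,tz)),proj(c,W(0,26.5,tz)))
g=cv2.cvtColor(im,6)
print(g[154:180,320],g[154:180,321]); print([proj(c,W(0,y,44)) for y in(29,17)])
for y in(15.3,16.3,17.3): print(y,proj(c,W(-8,y,61.5)))
print(g[178:190,304],g[178:190,340])
E
```

```text
67 [320.0367 174.2006] [320.0331 172.9802]
69 [320.019  174.7339] [320.0153 173.5037]
71 [320.001  175.2763] [319.9972 174.0363]
[136 137 136 139 138 135 133 132 132 125  92  47  29  27  26  27  27  28
  28  34  62  66  49  45  50  49] [137 135 136 139 138 135 133 133 133 123  88  43  29  28  28  28  28  28
  29  33  60  67  54  48  48  47]
[array([320.21  , 164.7313]), array([320.2473, 178.0653])]
15.3 [310.5094 184.8096]
16.3 [310.4945 183.644 ]
17.3 [310.4797 182.4756]
[132 130 130 131 132 121 102  94  95  99 102 104] [129 128 131 133 132 116  98  93  96 100 103 105]
```

>>> drive_tool(twist=[[0,0,0],[0,0,0],[0,0,0],[0,0,0],[0,0,0],[0,0,0],[0,0,0],[0,0,0]], delta_pos=[[0.0005,0.0005,0.003],[0.0005,0.0005,0.006],[0.0005,0.0005,0.01],[0.0005,0.0005,0.014],[0.0005,0.0005,0.018],[0.0005,0.0005,0.021],[0.0005,0.0005,0.022],[0.0005,0.0005,0.022]], hand=[0.005,0.005,0.005,0.005,0.005,0.005,0.005,0.005])

```text
time: 20.65
ee_pos: [581.6, 241.1, 141.7]
tool_rot: [0.813, 0.582, -0.001, -0.0]
contact_force: [-0.2, 0.3, -0.7]
width: 15.1
grip_force: 50.2
```

>>> drive_tool(twist=[[0,0,0],[0,0,0],[0,0,0],[0,0,0],[0,0,0],[0,0,0],[0,0,0],[0,0,0]], delta_pos=[[0,0,0.001],[0,0,0.002],[0,0,0.003],[0,0,0.004],[0,0,0.005],[0,0,0.006],[0,0,0.006],[0,0,0.006]], hand=[0.005,0.005,0.005,0.005,0.005,0.005,0.005,0.005])

```text
time: 21.32
ee_pos: [581.9, 241.2, 136.2]
tool_rot: [0.813, 0.582, -0.0, -0.0]
contact_force: [-0.2, -0.6, -0.6]
width: 15.2
grip_force: 50.2
```

>>> drive_tool(twist=[[0,0,0],[0,0,0],[0,0,0],[0,0,0],[0,0,0],[0,0,0],[0,0,0],[0,0,0]], delta_pos=[[0,0,0.001],[0,0,0.002],[0,0,0.003],[0,0,0.004],[0,0,0.005],[0,0,0.006],[0,0,0.006],[0,0,0.006]], hand=[0.005,0.005,0.005,0.005,0.005,0.005,0.005,0.005])

```text
time: 21.98
ee_pos: [581.9, 241.2, 130.2]
tool_rot: [0.813, 0.582, -0.0, -0.0]
contact_force: [0.1, 0.3, -1.0]
width: 14.8
grip_force: 50.2
```

>>> drive_tool(twist=[[0,0,0],[0,0,0],[0,0,0],[0,0,0],[0,0,0],[0,0,0],[0,0,0],[0,0,0]], delta_pos=[[0,0,0.001],[0,0,0.002],[0,0,0.003],[0,0,0.004],[0,0,0.005],[0,0,0.006],[0,0,0.006],[0,0,0.006]], hand=[0.005,0.005,0.005,0.005,0.005,0.005,0.005,0.005])

```text
time: 22.65
ee_pos: [581.8, 241.2, 124.1]
tool_rot: [0.813, 0.582, -0.0, -0.0]
contact_force: [-0.0, 0.2, -0.7]
width: 15.4
grip_force: 50.2
```

The legs are well into both holes with no resistance. Continue to home.

>>> drive_tool(twist=[[0,0,0],[0,0,0],[0,0,0],[0,0,0],[0,0,0],[0,0,0],[0,0,0],[0,0,0]], delta_pos=[[0,0,0.002],[0,0,0.004],[0,0,0.006],[0,0,0.008],[0,0,0.0095],[0,0,0.01],[0,0,0.01],[0,0,0.01]], hand=[0.005,0.005,0.005,0.005,0.005,0.005,0.005,0.005])

```text
time: 23.32
ee_pos: [582.0, 241.2, 114.3]
tool_rot: [0.813, 0.582, -0.0, -0.0]
contact_force: [0.1, -0.3, -1.2]
width: 15.1
grip_force: 50.2
```

>>> drive_tool(twist=[[0,0,0],[0,0,0],[0,0,0],[0,0,0],[0,0,0],[0,0,0],[0,0,0],[0,0,0]], delta_pos=[[0,0,0.0005],[0,0,0.001],[0,0,0.0015],[0,0,0.002],[0,0,0.0025],[0,0,0.0025],[0,0,0.0025],[0,0,0.0025]], hand=[0.005,0.005,0.005,0.005,0.005,0.005,0.005,0.005])

```text
time: 23.98
ee_pos: [582.1, 241.3, 112.5]
tool_rot: [0.813, 0.582, 0.0, 0.0]
contact_force: [-2.2, -0.6, 4.4]
width: 14.9
grip_force: 51.0
```

The bow has touched the cartridge at the expected height (110–112). Release and rise.

>>> drive_tool(twist=[[0,0,0],[0,0,0],[0,0,0],[0,0,0],[0,0,0],[0,0,0],[0,0,0],[0,0,0]], delta_pos=[[0,0,0.0005],[0,0,0.0005],[0,0,0.0005],[0,0,0.0005],[0,0,0],[0,0,0],[0,0,0],[0,0,0]], hand=[0.005,0.005,0.016,0.018,0.022,0.03,0.036,0.036])

```text
time: 24.65
ee_pos: [581.8, 241.1, 111.3]
tool_rot: [0.813, 0.582, -0.0, -0.0]
contact_force: [-0.2, -0.3, -0.8]
width: 36.1
grip_force: 0.0
```

>>> drive_tool(twist=[[0,0,0],[0,0,0],[0,0,0],[0,0,0],[0,0,0],[0,0,0],[0,0,0],[0,0,0]], delta_pos=[[0,0,0],[0,0,0],[0,0,-0.01],[0,0,-0.03],[0,0,-0.06],[0,0,-0.09],[0,0,-0.12],[0,0,-0.12]], hand=[0.04,0.04,0.04,0.04,0.04,0.04,0.04,0.04])

```text
time: 25.32
ee_pos: [586.2, 242.4, 241.3]
tool_rot: [0.813, 0.582, 0.007, 0.003]
contact_force: [2.0, 0.3, 1.6]
width: 39.9
grip_force: 0.0
```

```bash
python3 go.py '[582,241,230]'; python3 - <<'E'
from fit import *
c=camera_info('wrist');im=snapshot('wrist'); cv2.imwrite('pics/w11.png',im)
o=np.array([578.8,239.6])
for z0 in(86,88,90,95,105):
    B=box(o,np.radians(-18.7),8,25,z0,z0+34)
    q=np.array([proj(c,p) for p in B])
    if z0==86:
        org=(q.min(0)-20).astype(int); e=(q.max(0)+20).astype(int); S=4
        big=cv2.resize(im[org[1]:e[1],org[0]:e[0]],None,fx=S,fy=S,interpolation=cv2.INTER_CUBIC)
        m=(big.max(2)<38).astype(np.uint8); n,l,st,ce=cv2.connectedComponentsWithStats(m)
        u,v=((q.mean(0)-org)*S).astype(int); k=l[v,u]; print(k,st[k]/S); m=(l==k).astype(np.uint8)
    r=fitbox(c,m,org,S,(8,25,z0,z0+34),[*o,[-9.8]]); print(z0,r.x[:2],np.degrees(r.x[2]/30),r.fun)
E
```

```text
pos [586.2417 242.4375 241.314 ] toolY deg -18.786933005501485 tilt [0.8566 0.226 ] F [1.9936 0.2508 1.6473] w 39.90452866760893 0.0 j [0.2558 0.3243 1.4028 0.     1.3991 0.5836]
tool delta m [-0.0028 -0.0037  0.0112]
2 [  24.25   22.     18.75   57.25 3841.5 ]
86 [581.7139 239.1861] -16.663581328805318 -0.8984690244481367
88 [581.4847 238.7916] -18.164530784796916 -0.9062759029011249
90 [581.6284 239.3861] -18.445272769292032 -0.8940764517070324
95 [581.9476 239.9411] -18.21429258913529 -0.8610129564193169
105 [582.4903 241.4466] -17.99554436512637 -0.7973533990659055
```

The block height fit peaks at z0=88, exactly home. The arm was still settling, so I'll back off and verify once more at rest.

>>> drive_tool(twist=[[0,0,0],[0,0,0],[0,0,0],[0,0,0],[0,0,0],[0,0,0],[0,0,0],[0,0,0]], delta_pos=[[0,0,-0.01],[0,0,-0.02],[0,0,-0.02],[0,0,-0.02],[0,0,-0.02],[0,0,-0.02],[0,0,-0.02],[0,0,-0.02]], hand=[0.04,0.04,0.04,0.04,0.04,0.04,0.04,0.04])

```text
time: 26.03
ee_pos: [581.6, 241.1, 251.0]
tool_rot: [0.813, 0.582, -0.001, -0.0]
contact_force: [-0.4, 0.2, -0.5]
width: 40.4
grip_force: 0.0
```

```bash
python3 - <<'E'
from fit import *
from rect import rect
c=camera_info('wrist');im=snapshot('wrist'); cv2.imwrite('pics/w12.png',im)
o=np.array([578.8,239.6]); S=4
for z0 in(84,86,88,90,92):
    q=np.array([proj(c,p) for p in box(o,np.radians(-18.7),8,25,z0,z0+34)])
    org=(q.min(0)-20).astype(int); e=(q.max(0)+20).astype(int)
    big=cv2.resize(im[org[1]:e[1],org[0]:e[0]],None,fx=S,fy=S,interpolation=cv2.INTER_CUBIC)
    m=(big.max(2)<38).astype(np.uint8); n,l,st,ce=cv2.connectedComponentsWithStats(m)
    u,v=((q.mean(0)-org)*S).astype(int); m=(l==l[v,u]).astype(np.uint8)
    r=fitbox(c,m,org,S,(8,25,z0,z0+34),[*o,[-9.8]]); print(z0,r.x[:2],np.degrees(r.x[2]/30),r.fun)
print(rect(c,im,o,np.radians(-18.7),67,np.arange(-100,101,4.),np.array([-6.,0,6])))
E
python3 go.py '[582,241,230]'
```

```text
84 [581.2364 238.2552] -17.816677830030677 -0.9150851739102274
86 [581.4441 238.7097] -18.383946802022674 -0.911751492202041
88 [581.1647 237.9437] -18.544378285089916 -0.9041904761904762
90 [581.9124 240.0439] -18.176508530913164 -0.8910068120742454
92 [581.3795 239.0405] -18.576783002873846 -0.8795685670261941
[[ 52  51  52  91 101 108 233 237 237 237 211  99 204 204 207  90  90  90
   90  91  91  91  91  75  13  14  14  14  18 205 207 207 207 206 206 207
  206 205 206 204  93 227 240 240 240 212  72  71  55  51  55]
 [ 52  52  51 187 182 189 229 236 237 237 206  95 200 200  96  98  99  98
   99  99 101 100  99  85  12  15  16  14  21 102 109 177 212 212 211 210
  210 210 210 210 102 236 238 238 238 222 182 194 192  52  55]
 [ 52  51  48  49  60  63 205 219 126 127  99  64 173  89  89  90  90  90
   91  91  90  91  91  75  13  15  16  13  20  91  91  91  91 148 111 163
  178 178 178 179  83 221 238 238 237 209  87  89  57  50  52]]
pos [581.7077 241.1244 251.1737] toolY deg -18.79454451801542 tilt [-0.0598 -0.015 ] F [ 0.278  -0.2697 -0.5014] w 39.941726553223894 0.0 j [0.2556 0.3177 1.3907 0.     1.4342 0.5837]
tool delta m [-0.      0.0003  0.0212]
```

The U-bolt is at home height with its legs in the holes. The caps show at about -76..-60 and 64..80, so the cartridge is seated between them. The gripper is clear.

```bash
python3 -c "
from rig import workorder; print(workorder.job_done())"
```

```text
the job is handed in; nothing more can be done
None
```

The job is handed in: the cartridge lies in the two V cradles, and the U-bolt sits over its middle with both legs through the bracket holes and its bow on the cartridge, finished at about 26 s of the 64 s allowed. The jar, beaker and flask were never approached, but I did not re-image them afterwards, and no verdict came back.

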